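Click-test three latching switch boxes and slide the faulty one into the reject bay

TASK

Test the three push-switch boxes in turn, the left one first, then the middle, then the right: press each green button all the way down and let it go, and see whether it stays down. One of them will not latch and pops back up: slide that box along the worktop, without lifting or tipping it, until all of it is inside the red reject bay. Leave the two sound boxes where they stand with their buttons latched down, and do not disturb the sample jar and the beaker.

Things in the scene. Friction and masses are not known exactly. Their poses are not given: they have to be found in the camera images.
- switch_left: The left (largest y) of three look-alike loose switch boxes in a row near the robot: grey, 76 x 76 mm, 45 mm high, white top, one green button in the middle; 0.55 to 0.95 kg. Which is faulty shows only on pressing. Flat sides; slides under 3 to 8 N pushed low on a side. Origin: centre of underside; z up, x to its far side (a black gland stub, 14 mm across, sticks out 6 mm there).
- switch_middle: The middle of three look-alike loose switch boxes in a row near the robot: grey, 76 x 76 mm, 45 mm high, white top, one green button in the middle; 0.55 to 0.95 kg. Which is faulty shows only on pressing. Flat sides; slides under 3 to 8 N pushed low on a side. Origin: centre of underside; z up, x to its far side (a black gland stub, 14 mm across, sticks out 6 mm there).
- switch_right: The right (smallest y) of three look-alike loose switch boxes in a row near the robot: grey, 76 x 76 mm, 45 mm high, white top, one green button in the middle; 0.55 to 0.95 kg. Which is faulty shows only on pressing. Flat sides; slides under 3 to 8 N pushed low on a side. Origin: centre of underside; z up, x to its far side (a black gland stub, 14 mm across, sticks out 6 mm there).
- switch_left_top (a point): Centre of the flat top of that box's button, 33 mm across; moves with it: 61 mm above the worktop when up, 52 when fully down or latched. Dark collar round it, 45 mm across, ends 49 mm up. The button's orange flank shows as a 7 mm band only while it is up.
- switch_middle_top (a point): Centre of the flat top of that box's button, 33 mm across; moves with it: 61 mm above the worktop when up, 52 when fully down or latched. Dark collar round it, 45 mm across, ends 49 mm up. The button's orange flank shows as a 7 mm band only while it is up.
- switch_right_top (a point): Centre of the flat top of that box's button, 33 mm across; moves with it: 61 mm above the worktop when up, 52 when fully down or latched. Dark collar round it, 45 mm across, ends 49 mm up. The button's orange flank shows as a 7 mm band only while it is up.
- switch_left_button (a joint): Travel of that button, m, downward: 0 up (start), 0.009 down on its stop. It gives way at 1 to 4 N, then snaps down; the stop is hard. Let go, a sound button stays latched on its stop at 0.009 (pressing it again does not release it, a firm pull up would); the faulty one springs back to 0 within 0.3 s.
- switch_middle_button (a joint): Travel of that button, m, downward: 0 up (start), 0.009 down on its stop. It gives way at 1 to 4 N, then snaps down; the stop is hard. Let go, a sound button stays latched on its stop at 0.009 (pressing it again does not release it, a firm pull up would); the faulty one springs back to 0 within 0.3 s.
- switch_right_button (a joint): Travel of that button, m, downward: 0 up (start), 0.009 down on its stop. It gives way at 1 to 4 N, then snaps down; the stop is hard. Let go, a sound button stays latched on its stop at 0.009 (pressing it again does not release it, a firm pull up would); the faulty one springs back to 0 within 0.3 s.
- reject_bay: Fixed bay behind the row: red floor film level with the worktop (nothing to climb), 130 mm deep (x), 340 mm wide (y); aluminium back wall and two end walls, 28 mm high, 6 mm thick; the end walls run only along the back half (x > 0.005). Open towards the robot. Origin: centre of the floor, on the worktop: red begins at x = -0.065, back wall's face at +0.065, end walls' faces at y = +-0.170.
- sample_jar: Bystander, loose: white lidded sample jar with a green label stripe, 41 mm across, 74 mm high, standing to the right of the switches. Origin: centre of its underside.
- beaker: Bystander, loose: clear 50 mm wide, 60 mm high beaker, standing to the left of the switches. Origin: centre of its underside.
Mind the look-alikes: they are no part of the job. Leave any turquoise look-alike of the switch_right alone.

How it is judged:
On the way, in this order (a step that is already met when the one before it is completed fails the run):
1. the left switch's button has been pressed fully down (value of joint switch_left_button above 0.0082 m), for 0.04 s.
2. the middle switch's button has been pressed fully down (value of joint switch_middle_button above 0.0082 m), for 0.04 s.
3. the right switch's button has been pressed fully down (value of joint switch_right_button above 0.0082 m), for 0.04 s.
At the end, for the whole second after the job is handed in: Boxes whose button stays down (over 6.5 mm) are within 40 mm of their start; the box whose button sprang up (under 2 mm) is in the reject bay, its centre at least 35 mm inside the mouth and 32 mm from the end walls; all upright (0.1 rad), at rest on the worktop (((value of joint switch_left_button above 0.0065 m and distance of switch_left from where it was at the start of the episode below 0.04 m) or (value of joint switch_left_button below 0.002 m and (x of switch_left in the frame of reject_bay between -0.03 and 0.065 m and y of switch_left in the frame of reject_bay between -0.138 and 0.138 m))) and ((value of joint switch_middle_button above 0.0065 m and distance of switch_middle from where it was at the start of the episode below 0.04 m) or (value of joint switch_middle_button below 0.002 m and (x of switch_middle in the frame of reject_bay between -0.03 and 0.065 m and y of switch_middle in the frame of reject_bay between -0.138 and 0.138 m))) and ((value of joint switch_right_button above 0.0065 m and distance of switch_right from where it was at the start of the episode below 0.04 m) or (value of joint switch_right_button below 0.002 m and (x of switch_right in the frame of reject_bay between -0.03 and 0.065 m and y of switch_right in the frame of reject_bay between -0.138 and 0.138 m))) and value of joint any of switch_left_button, switch_middle_button, switch_right_button below 0.002 m and angle between each of switch_left, switch_middle, switch_right's own z axis and vertical below 0.1 rad and linear speed of each of switch_left, switch_middle, switch_right below 0.02 m/s and height (world z) of each of switch_left, switch_middle, switch_right below 0.005 m); the robot touches nothing.
It fails at once if a switch box is lifted off the worktop (by more than 15 mm) (height (world z) of any of switch_left, switch_middle, switch_right above 0.015 m).
It fails at once if a switch box is tipped by more than 0.4 rad (angle between any of switch_left, switch_middle, switch_right's own z axis and vertical above 0.4 rad).
It fails at once if two boxes are in the reject bay (((x of switch_left in the frame of reject_bay between -0.03 and 0.065 m and y of switch_left in the frame of reject_bay between -0.138 and 0.138 m) and (x of switch_middle in the frame of reject_bay between -0.03 and 0.065 m and y of switch_middle in the frame of reject_bay between -0.138 and 0.138 m)) or ((x of switch_left in the frame of reject_bay between -0.03 and 0.065 m and y of switch_left in the frame of reject_bay between -0.138 and 0.138 m) and (x of switch_right in the frame of reject_bay between -0.03 and 0.065 m and y of switch_right in the frame of reject_bay between -0.138 and 0.138 m)) or ((x of switch_middle in the frame of reject_bay between -0.03 and 0.065 m and y of switch_middle in the frame of reject_bay between -0.138 and 0.138 m) and (x of switch_right in the frame of reject_bay between -0.03 and 0.065 m and y of switch_right in the frame of reject_bay between -0.138 and 0.138 m))).
It fails at once if the sample jar or the beaker is shifted by more than 30 mm or knocked over (distance of any of sample_jar, beaker from where it was at the start of the episode above 0.03 m or angle between any of sample_jar, beaker's own z axis and vertical above 0.5 rad).
It also fails if it takes over 53 s, if anything falls off the work surface, if the arm or the gripper's body presses on something with over 40 N, if the wrist force passes 120 N, or if a joint passes its speed limit or range.

ROBOT

A 6-joint arm with a two-finger parallel gripper is mounted at the origin on a cart in front of the work surface, level with it; the furniture and walls round the work are solid. World frame = base frame: x ahead of the robot, y to its left, z up, the work surface at z = 0. Lengths are in m, angles in rad, forces in N, time in s.
With the tool pointing down it reaches from about 0.225 to 0.725 m from the base axis. Payload 3.1 kg.
Tool frame: the origin (TCP) lies midway between the tips of the shut fingers; the grasp point (between the pads) lies 19 mm behind it; z points along the fingers, y is the line along which they close (so a half turn about z gives the same grasp; the last joint's range is limited). The gripper opens to 85 mm and grips with 20 to 120 N. Pads are 22 mm wide; open, the fingers measure 114 mm over their backs; the gripper's body (76 mm by 85 mm) begins 54 mm behind the grasp point. The pads swing forward as they close: fully open they stand 13 mm farther back than shut.
Start: joints at [1.204, 0.048, 0.099, 1.622, 0, 1.443], TCP at [0.124, 0.51, 0.205] pointing down, gripper open.
Joint ranges: [-2.91, 2.91], [-0.99, 1.94], [-1.21, 1.42], [-2.12, 2.29], [-1.49, 1.47], [-3.14, 3.14]. Speed limits (rad/s): [2.79, 2.79, 3.14, 3.14, 3.14, 3.14].

INTERFACE

Orientations are given as [roll, pitch, yaw] about the fixed x, y, z axes, in that order (R = Rz(yaw) Ry(pitch) Rx(roll)).
In Python, from cell import robot gives the robot as it stands.
- The arm moves only by the tool arm_command, never from a script. Its argument "motion" is a list of rows, each a list of 2 entries, a list of its own where there are three numbers: the shift along the tool's x, y, z in mm, then the turn, a rotation vector about the tool's x, y, z in rad. A call has exactly 8 rows; each row shifts and turns the commanded pose from where the row before left it, along the tool's axes as they then stand; what a row does not reach is not made up. A row lasts 1/8 s, in which the tool goes at most 62.5 mm and 10.7 degrees, less where a joint would pass 70% of its speed; a pose out of reach is approached as far as the arm can. A call with a gripper value outside its range is refused whole. "claw" is the finger opening in mm, from 0 to 85.4, set as the call begins (left out, the last holds). The fingers move at their own pace and stop on an object; the grip force is fixed at half the most. Time passes only in rows, so rows that do not move let the fingers close, or fill a call up. It gives the time, the measured TCP pose, the force, the opening and the grip force at its end, in the units of the state.
- robot.get_obs(): the state, without advancing time (a new reading comes with each control period).
- robot.grab_frame(name): name is "scene" or "top"; returns (picture, depth): 400x640x3 uint8, blue, green, red; 400x640 float32, m along the optical axis (not along the pixel's ray), 0 where there is no reading.
- robot.camera_params(name): a dict with "mtx" (3x3 intrinsics, pixels), "R" (3x3) and "t" (3): a world point X has camera coordinates R X + t. Camera axes: x right, y down, z forward; pixel columns grow to the right and rows downward; lengths in m; the calibration is good to about 2 mm. A picture is of the moment at which its call begins. camera_params takes no time and is no camera call.
- robot.job_done(): hands the job in; it is judged then, once.
Trained networks look in the newest picture that a camera, given by its name, has taken for a name from the list of things; names that differ only in an ending like _2 or _b are one class to them, and where a whole thing is asked for, a point or a joint stands for the part that bears it (a point fixed in the world has none). Each returns a list of dicts, best first, with "conf" (0 to 1); they miss things now and then, are a little off and sometimes report something else, mostly with a low value. They report only what shows in the picture. A call takes as long as a camera call. They do not tell look-alikes from the thing itself.
- robot.silhouettes(camera, query): "region" (400x640 bool, what is visible of it) and "bbox" ([left, top, right, bottom] in pixels, round what is visible of it).
The state is a dict: "clock": time; "joint_pos": joint angles; "dq": joint speeds; "joint_torque": joint torques, N m; "position": TCP position; "tcp_rot": TCP orientation; "force": force on the tool from outside, world axes, zero at the start; "torque": the same for the moment, N m; "finger_gap": finger opening in m; "grasp_force": force on a finger pad.
Only numpy, scipy, OpenCV 4.12 (cv2) and the standard library are available. Lean on these libraries where they do the work, as an engineer would, in place of code of your own. Each camera call takes 0.05 s, during which the arm holds its last target. There are 200 camera calls.

## Working session

There is one attempt and no reset: what is moved stays moved. The work goes in short steps, Python scripts to look and compute and a tool call to move; the robot and the scene stay as the last step left them, time stands still between calls to the robot, and variables do not carry over. Pictures are saved under pics/ and viewed, at most 13 in all, crops included, and the job is handed in when it is done.

Besides the shell and the picture viewer there is one more tool, called after ">>>" as name(argument=value, ...) on one line, values as JSON. arm_command: Moves the arm, as the interface text tells. Its arguments: {"type":"object","properties":{"motion":{"type":"array","items":{"type":"array"}},"claw":{"type":"number"}},"required":["motion"]}

```bash
mkdir -p pics; ls; python3 - <<'E'
from cell import robot
import cv2,numpy as np
o=robot.get_obs();print({k:np.round(v,3) for k,v in o.items()})
for n in("scene","top"):
    p,d=robot.grab_frame(n);cv2.imwrite(f"pics/{n}0.png",p);np.save(f"pics/{n}0.npy",d)
    c=robot.camera_params(n);print(n,np.round(c["mtx"],1).tolist(),np.round(c["R"],3).tolist(),np.round(c["t"],3).tolist())
    for q in("switch_left","switch_right_top","reject_bay","sample_jar","beaker"):
        print(q,[(round(float(r["conf"]),2),np.round(r["bbox"]).tolist()) for r in robot.silhouettes(n,q)])
E
```

```text
pics
{'clock': np.float64(0.0), 'joint_pos': array([ 1.204,  0.049,  0.098,  1.622, -0.   ,  1.443]), 'dq': array([ 0.001,  0.   , -0.   ,  0.   ,  0.001, -0.   ]), 'joint_torque': array([ 1.0000e-03, -3.3878e+01,  3.2002e+01,  2.0000e-02,  0.0000e+00,
       -0.0000e+00]), 'position': array([0.124, 0.509, 0.203]), 'tcp_rot': array([-3.139, -0.   ,  2.903]), 'force': array([ 1.104, -0.274,  0.261]), 'torque': array([-0.022, -0.   ,  0.04 ]), 'grasp_force': np.float64(0.0), 'finger_gap': np.float64(0.086)}
scene [[473.0, 0.0, 325.9], [0.0, 473.0, 209.4], [0.0, 0.0, 1.0]] [[-0.871, 0.492, 0.003], [0.433, 0.77, -0.468], [-0.233, -0.406, -0.884]] [0.412, -0.253, 1.447]
switch_left []
switch_right_top [(0.66, [297.0, 164.0, 308.0, 173.0]), (0.4, [312.0, 112.0, 322.0, 122.0])]
reject_bay [(0.86, [226.0, 185.0, 332.0, 310.0]), (0.43, [374.0, 242.0, 386.0, 253.0]), (0.22, [286.0, 153.0, 322.0, 185.0])]
sample_jar [(0.76, [254.0, 121.0, 270.0, 143.0])]
beaker [(0.59, [340.0, 323.0, 363.0, 345.0])]
top [[515.9, 0.0, 314.4], [0.0, 515.9, 196.0], [0.0, 0.0, 1.0]] [[-0.029, -1.0, -0.007], [-0.988, 0.029, -0.149], [0.149, 0.002, -0.989]] [0.09, 0.555, 1.191]
switch_left [(0.75, [233.0, 228.0, 267.0, 259.0]), (0.57, [239.0, 238.0, 255.0, 245.0])]
switch_right_top [(0.52, [373.0, 208.0, 387.0, 226.0]), (0.43, [431.0, 256.0, 450.0, 273.0])]
reject_bay [(0.73, [244.0, 123.0, 388.0, 186.0])]
sample_jar [(0.8, [439.0, 186.0, 463.0, 207.0])]
beaker [(0.96, [174.0, 159.0, 199.0, 184.0])]
```

View pics/top0.png

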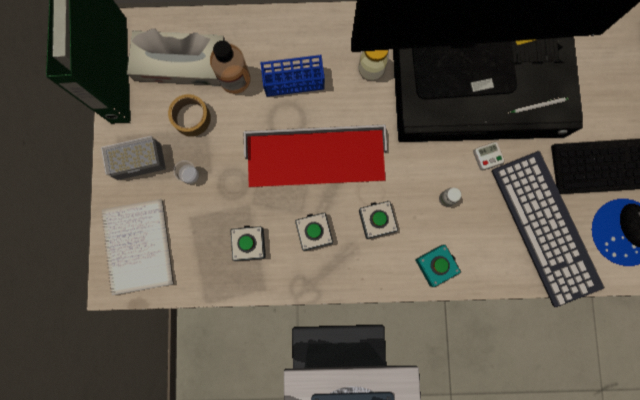

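View pics/scene0.png

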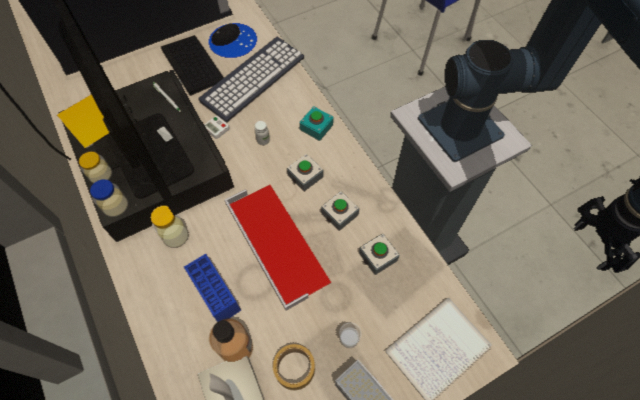

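Top: the white-topped switches have their buttons at about (247,243) left, (314,231) middle and (379,219) right. The turquoise decoy is at (440,265), the red bay spans (247-386,130-186), the jar is at (452,197) and the beaker at (188,173). Scene: buttons left (379,250), middle (340,208), right (305,170); decoy (316,118), so I'll leave that one alone.

```bash
cat > h.py <<'E'
from cell import robot
import cv2,numpy as np
def tri(uvs):
    "uvs: {cam:(u,v)} -> world point, two views"
    P=[];x=[]
    for n,uv in uvs.items():
        c=robot.camera_params(n);P.append(c["mtx"]@np.c_[c["R"],c["t"]]);x.append(np.array(uv,float).reshape(2,1))
    X=cv2.triangulatePoints(P[0],P[1],x[0],x[1]).ravel();return X[:3]/X[3]
def plane(n,uv,z):
    c=robot.camera_params(n);o=-c["R"].T@c["t"];d=c["R"].T@np.linalg.inv(c["mtx"])@np.r_[uv,1.]
    return o+d*(z-o[2])/d[2]
def blob(mask,uv,r=14):
    m=np.zeros_like(mask);u,v=map(int,uv);m[v-r:v+r,u-r:u+r]=mask[v-r:v+r,u-r:u+r]
    k,l,s,c=cv2.connectedComponentsWithStats(m);i=1+np.argmax(s[1:,4]);return c[i],s[i,4],(l==i).astype(np.uint8)
def green(p): 
    h=cv2.cvtColor(p,cv2.COLOR_BGR2HSV);return cv2.inRange(h,(45,120,40),(80,255,255))
E
python3 - <<'E'
from h import *
T=cv2.imread("pics/top0.png");S=cv2.imread("pics/scene0.png")
dT=np.load("pics/top0.npy")
for n,a,b in(("L",(247,243),(379,250)),("M",(314,231),(340,208)),("R",(379,219),(305,170))):
    ct,at,_=blob(green(T),a);cs,as_,_=blob(green(S),b)
    X=tri({"top":ct,"scene":cs})
    print(n,"px",ct.round(1),at,cs.round(1),as_,"tri",X.round(4),"top@61",plane("top",ct,.061).round(4),"scene@61",plane("scene",cs,.061).round(4))
    h=cv2.cvtColor(T,cv2.COLOR_BGR2HSV);w=cv2.inRange(h,(0,0,130),(180,45,255))
    c,ar,m=blob(w,a,24);
    r=cv2.minAreaRect(np.argwhere(m)[:,::-1].astype(np.float32));q=[plane("top",x,.045) for x in cv2.boxPoints(r)]
    print("  top rect",r[0],r[1],ar,"ctr",np.mean(q,0).round(4)[:2],"sides",[round(float(np.linalg.norm(q[i]-q[i-1])),3) for i in range(4)],"ang",[round(float(np.arctan2(*(q[i]-q[i-1])[[1,0]])),3) for i in range(4)])
h=cv2.cvtColor(T,cv2.COLOR_BGR2HSV);red=cv2.inRange(h,(0,180,80),(8,255,255))|cv2.inRange(h,(172,180,80),(180,255,255))
red[:110]=0;c,ar,m=blob(red,(316,158),90)
r=cv2.minAreaRect(np.argwhere(m)[:,::-1].astype(np.float32));print("bay",[plane("top",x,0).round(3)[:2].tolist() for x in cv2.boxPoints(r)],plane("top",c,0).round(3))
for n,uv in(("jar",(453,190)),("beaker",(188,175))): print(n,plane("top",uv,.07).round(3))
big=cv2.resize(T[195:290,205:475],None,fx=2.9,fy=2.9,interpolation=cv2.INTER_CUBIC);cv2.imwrite("pics/crop0.png",big)
E
```

```text
L px [245.8 242.5] 159 [380.1 248.1] 117 tri [0.4501 0.2366 0.056 ] top@61 [0.4499 0.2358 0.061 ] scene@61 [0.4515 0.2383 0.061 ]
  top rect (246.472412109375, 242.6689910888672) (29.48114776611328, 29.398101806640625) 555 ctr [0.4507 0.2363] sides [0.069, 0.069, 0.069, 0.069] ang [0.079, -1.517, -3.072, 1.625]
M px [313.6 230.3] 157 [339.9 204.2] 93 tri [0.4743 0.0774 0.055 ] top@61 [0.4737 0.0775 0.061 ] scene@61 [0.4763 0.08   0.061 ]
  top rect (313.6470947265625, 230.5882568359375) (29.10427474975586, 29.10427474975586) 504 ctr [0.4746 0.0775] sides [0.069, 0.069, 0.069, 0.068] ang [0.22, -1.354, -2.929, 1.786]
R px [379.3 218.2] 155 [304.3 165.2] 81 tri [ 0.4983 -0.0775  0.0548] top@61 [ 0.4975 -0.0766  0.061 ] scene@61 [ 0.5002 -0.074   0.061 ]
  top rect (378.52947998046875, 218.61766052246094) (29.10427474975586, 29.34680938720703) 406 ctr [ 0.4985 -0.0768] sides [0.069, 0.07, 0.069, 0.069] ang [0.202, -1.354, -2.948, 1.786]
bay [[0.722, 0.24], [0.728, -0.102], [0.599, -0.101], [0.593, 0.235]] [0.66  0.067 0.   ]
jar [ 0.558 -0.251  0.07 ]
beaker [0.612 0.369 0.07 ]
```

View pics/crop0.png

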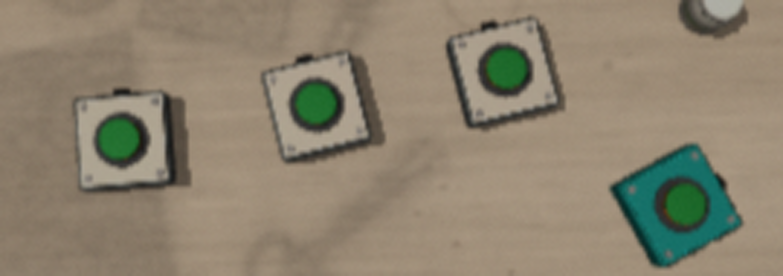

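The crop shows three white-topped boxes with glands on the far side, buttons at crop (121,139), (316,103) and (505,68). The turquoise decoy is at (685,203). The boxes are at L (0.450,0.236), M (0.474,0.078) and R (0.498,-0.077). I'll shut the fingers and go above the left one.

>>> arm_command(motion=[[[-47.7,-23.5,12],[0,0,0]],[[-47.7,-23.5,12],[0,0,0]],[[-47.7,-23.5,12],[0,0,0]],[[-47.7,-23.5,12],[0,0,0]],[[-47.7,-23.5,12],[0,0,0]],[[-47.7,-23.5,12],[0,0,0]],[[-47.7,-23.5,12],[0,0,0]],[[-47.7,-23.5,12],[0,0,0]]], claw=0)

```text
clock: 1.6
position: [0.4519, 0.236, 0.1085]
tcp_rot: [3.141, 0.001, 2.903]
force: [0.8, 0.8, 0.6]
finger_gap: 0.0
grasp_force: 0.0
```

>>> arm_command(motion=[[[0,0,10],[0,0,-0.12]],[[0,0,15],[0,0,-0.12]],[[0,0,15],[0,0,0]],[[0,0,8],[0,0,0]],[[0,0,5],[0,0,0]],[[0,0,3],[0,0,0]],[[0,0,1],[0,0,0]],[[0,0,0],[0,0,0]]])

```text
clock: 2.6
position: [0.4508, 0.2373, 0.052]
tcp_rot: [3.141, 0.001, -3.14]
force: [0.0, -0.1, -0.2]
finger_gap: 0.0
grasp_force: 0.0
```

>>> arm_command(motion=[[[0,0,1],[0,0,0]],[[0,0,1],[0,0,0]],[[0,0,0],[0,0,0]],[[0,0,0],[0,0,0]],[[0,0,0],[0,0,0]],[[0,0,0],[0,0,0]],[[0,0,0],[0,0,0]],[[0,0,0],[0,0,0]]])

```text
clock: 3.6
position: [0.4505, 0.2372, 0.0496]
tcp_rot: [3.142, 0.0, -3.14]
force: [-0.7, 0.4, 1.2]
finger_gap: -0.0004
grasp_force: 0.0
```

>>> arm_command(motion=[[[0,0,1],[0,0,0]],[[0,0,1],[0,0,0]],[[0,0,0],[0,0,0]],[[0,0,0],[0,0,0]],[[0,0,0],[0,0,0]],[[0,0,0],[0,0,0]],[[0,0,0],[0,0,0]],[[0,0,0],[0,0,0]]])

```text
clock: 4.6
position: [0.4505, 0.2371, 0.0476]
tcp_rot: [-3.142, -0.0, -3.14]
force: [-0.0, -0.5, -0.2]
finger_gap: 0.0
grasp_force: 0.0
```

```bash
python3 - <<'E'
from h import *
S,_=robot.grab_frame("scene");T,d=robot.grab_frame("top")
a=cv2.resize(S[190:290,320:440],(480,400),interpolation=cv2.INTER_CUBIC);b=cv2.resize(T[200:275,215:275],(320,400),interpolation=cv2.INTER_CUBIC)
cv2.imwrite("pics/p1.png",np.hstack([a,b]));o=robot.get_obs();print(o["position"],o["force"],o["joint_torque"].round(2))
E
```

```text
[0.4504948  0.23716668 0.04761311] [0.6285138  0.45511772 0.00307374] [  0.   -32.61  31.4    0.    -0.    -0.  ]
```

View pics/p1.png

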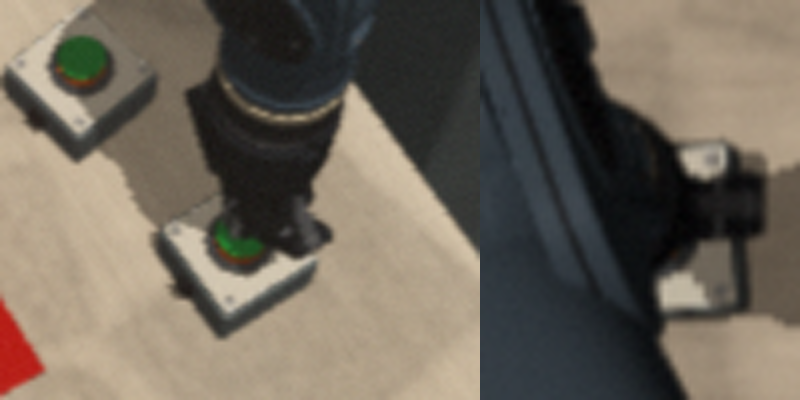

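```bash
python3 - <<'E'
from h import *
for n,(u0,u1,v0,v1) in {"scene":(365,410,225,265),"top":(235,275,225,262)}.items():
    p,d=robot.grab_frame(n);c=robot.camera_params(n);K,R,t=c["mtx"],c["R"],c["t"]
    v,u=np.mgrid[v0:v1,u0:u1];z=d[v,u]
    X=np.stack([(u-K[0,2])/K[0,0]*z,(v-K[1,2])/K[1,1]*z,z],-1)-t;X=X@R
    dark=(p[v,u].max(-1)<75)&(z>0);g=dark&(X[...,2]>.055)&(X[...,2]<.15)
    P=X[g];o=P[:,2].argsort();print(n,len(P));
    for lo in np.arange(.05,.15,.01):
        q=P[(P[:,2]>=lo)&(P[:,2]<lo+.01)]
        if len(q):print(round(lo,2),len(q),"x",q[:,0].min().round(3),np.median(q[:,0]).round(3),q[:,0].max().round(3),"y",q[:,1].min().round(3),np.median(q[:,1]).round(3),q[:,1].max().round(3))
    G=green(p)[v,u]>0;print("green",X[G].mean(0).round(4),G.sum())
cv2.imwrite("pics/p2.png",cv2.resize(robot.grab_frame("scene")[0][215:275,350:430],(800,600),interpolation=cv2.INTER_LANCZOS4))
E
```

```text
scene 166
0.05 8 x 0.444 0.459 0.468 y 0.228 0.249 0.253
0.06 7 x 0.452 0.46 0.463 y 0.224 0.243 0.254
0.07 4 x 0.459 0.463 0.464 y 0.236 0.241 0.244
0.08 10 x 0.457 0.462 0.465 y 0.231 0.243 0.251
0.09 14 x 0.458 0.464 0.467 y 0.233 0.243 0.251
0.1 10 x 0.458 0.463 0.465 y 0.231 0.242 0.251
0.11 13 x 0.459 0.465 0.467 y 0.226 0.24 0.265
0.12 45 x 0.449 0.462 0.468 y 0.211 0.255 0.273
0.13 24 x 0.447 0.465 0.47 y 0.221 0.262 0.28
0.14 31 x 0.457 0.466 0.471 y 0.222 0.253 0.283
green [0.466  0.2498 0.0861] 45
top 17
0.05 1 x 0.439 0.439 0.439 y 0.217 0.217 0.217
0.12 3 x 0.44 0.44 0.442 y 0.209 0.211 0.211
0.13 7 x 0.441 0.441 0.444 y 0.195 0.203 0.207
0.14 6 x 0.441 0.443 0.462 y 0.197 0.2 0.204
green [nan nan nan] 0<stdin>:11: RuntimeWarning: Mean of empty slice.
  ret = um.true_divide(
```

View pics/p2.png

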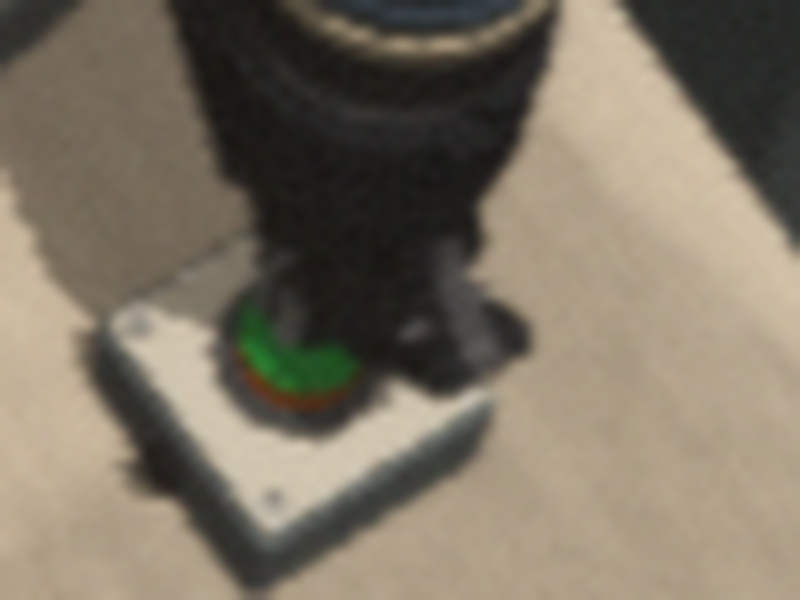

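```bash
python3 - <<'E'
from h import *
A=cv2.imread("pics/scene0.png");B,_=robot.grab_frame("scene")
for u in (376,379,382):
    print(u)
    for v in range(246,262): print(v,A[v,u],B[v,u])
E
```

```text
376
246 [ 48 127  39] [37 55 41]
247 [ 51 131  42] [32 64 33]
248 [ 50 129  40] [38 79 35]
249 [ 48 127  37] [37 87 31]
250 [ 50 129  39] [ 44 109  35]
251 [ 45 120  42] [ 47 123  43]
252 [41 96 62] [37 98 61]
253 [28 61 84] [30 65 89]
254 [35 53 84] [35 54 88]
255 [57 64 73] [56 62 74]
256 [64 69 72] [67 71 73]
257 [ 89 100 108] [ 95 106 114]
258 [155 176 187] [168 189 199]
259 [166 186 197] [174 196 208]
260 [167 188 199] [176 196 209]
261 [165 185 198] [176 197 208]
379
246 [ 50 130  41] [56 61 63]
247 [ 51 129  39] [56 58 60]
248 [ 50 129  38] [51 57 57]
249 [ 52 131  40] [44 62 45]
250 [ 49 129  37] [35 77 33]
251 [ 54 132  42] [35 80 32]
252 [ 48 129  40] [35 84 32]
253 [ 46 117  47] [39 95 44]
254 [33 77 75] [30 65 70]
255 [39 59 95] [31 47 81]
256 [63 65 72] [56 57 64]
257 [64 68 71] [67 71 72]
258 [ 95 108 116] [ 99 112 121]
259 [160 180 192] [169 190 200]
260 [167 187 199] [177 197 209]
261 [168 187 199] [175 197 208]
382
246 [ 51 130  39] [24 28 31]
247 [ 50 131  39] [25 25 30]
248 [ 51 129  39] [26 29 31]
249 [ 53 132  44] [32 51 32]
250 [ 49 129  36] [34 77 32]
251 [ 50 130  39] [36 81 33]
252 [ 48 131  41] [37 82 35]
253 [ 49 122  56] [32 75 40]
254 [34 74 86] [25 51 63]
255 [40 57 89] [32 45 69]
256 [63 67 73] [41 47 53]
257 [74 79 81] [47 51 54]
258 [114 128 138] [ 88 100 106]
259 [162 182 194] [154 173 183]
260 [167 187 199] [175 197 208]
261 [168 188 199] [175 197 208]
```

The left button hasn't moved (same orange rows 253-255), so the fingertips are still above it and the reported TCP reads low. I'll keep going down in small steps.

>>> arm_command(motion=[[[0,0,1],[0,0,0]],[[0,0,1],[0,0,0]],[[0,0,1],[0,0,0]],[[0,0,1],[0,0,0]],[[0,0,1],[0,0,0]],[[0,0,0],[0,0,0]],[[0,0,0],[0,0,0]],[[0,0,0],[0,0,0]]])

```text
clock: 5.9
position: [0.4505, 0.2372, 0.0427]
tcp_rot: [3.142, 0.0, -3.14]
force: [-0.2, 0.2, 0.2]
finger_gap: -0.0
grasp_force: 0.0
```

```bash
cat >> h.py <<'E'
def state(n="scene",uv=(379,252)):
    p,d=robot.grab_frame(n);c=robot.camera_params(n);K,R,t=c["mtx"],c["R"],c["t"]
    v,u=np.mgrid[0:400,0:640];X=(np.stack([(u-K[0,2])/K[0,0]*d,(v-K[1,2])/K[1,1]*d,d],-1)-t)@R
    return p,d,X
E
python3 - <<'E'
from h import *
A=cv2.imread("pics/scene0.png");d0=np.load("pics/scene0.npy");B,d,X=state()
for v in range(248,258): print(v,A[v,374],B[v,374],A[v,379],B[v,379],d0[v,379].round(4),d[v,379].round(4))
for v in range(232,252):print(v,[tuple(X[v,u].round(3).tolist()) for u in (378,382,386)])
E
```

```text
248 [ 43 103  43] [36 76 38] [ 50 129  38] [51 55 54] 1.1847 1.1693
249 [ 44 100  50] [39 94 46] [ 52 131  40] [50 55 53] 1.194 1.1733
250 [36 79 62] [38 85 67] [ 49 129  37] [39 63 41] 1.191 1.1887
251 [34 60 66] [36 61 68] [ 54 132  42] [33 78 32] 1.1877 1.1904
252 [42 55 84] [42 59 88] [ 48 129  40] [34 82 32] 1.1869 1.1855
253 [49 59 73] [51 60 75] [ 46 117  47] [40 96 43] 1.1897 1.1845
254 [61 67 69] [65 68 72] [33 77 75] [29 63 68] 1.189 1.1888
255 [70 76 80] [75 81 83] [39 59 95] [31 51 82] 1.193 1.1924
256 [105 118 126] [111 124 132] [63 65 72] [55 57 63] 1.1963 1.1971
257 [144 162 172] [152 171 183] [64 68 71] [70 73 77] 1.1914 1.1972
232 [(0.485, 0.253, 0.218), (0.482, 0.261, 0.229), (0.476, 0.266, 0.234)]
233 [(0.486, 0.254, 0.216), (0.481, 0.261, 0.223), (0.475, 0.267, 0.229)]
234 [(0.485, 0.254, 0.21), (0.481, 0.262, 0.22), (0.475, 0.267, 0.224)]
235 [(0.486, 0.255, 0.208), (0.481, 0.262, 0.215), (0.474, 0.268, 0.219)]
236 [(0.485, 0.255, 0.202), (0.48, 0.262, 0.209), (0.474, 0.268, 0.214)]
237 [(0.463, 0.233, 0.13), (0.48, 0.262, 0.204), (0.473, 0.268, 0.208)]
238 [(0.4
[... 316 characters left out ...]
66, 0.253, 0.144), (0.464, 0.264, 0.162)]
243 [(0.465, 0.241, 0.113), (0.464, 0.252, 0.133), (0.463, 0.264, 0.156)]
244 [(0.467, 0.243, 0.113), (0.463, 0.252, 0.128), (0.453, 0.255, 0.122)]
245 [(0.465, 0.242, 0.104), (0.461, 0.251, 0.117), (0.455, 0.258, 0.124)]
246 [(0.462, 0.24, 0.09), (0.461, 0.252, 0.113), (0.457, 0.26, 0.124)]
247 [(0.465, 0.244, 0.094), (0.458, 0.25, 0.098), (0.458, 0.262, 0.123)]
248 [(0.463, 0.243, 0.084), (0.466, 0.258, 0.119), (0.463, 0.268, 0.134)]
249 [(0.464, 0.244, 0.081), (0.454, 0.248, 0.079), (0.465, 0.27, 0.136)]
250 [(0.462, 0.243, 0.069), (0.45, 0.245, 0.06), (0.465, 0.271, 0.131)]
251 [(0.461, 0.243, 0.062), (0.451, 0.247, 0.061), (0.465, 0.272, 0.127)]
```

The tip's lower edge in the depth image is near z≈0.067 while the TCP reports 0.043, so the reading is off by about 20 mm. I'll keep stepping down.

>>> arm_command(motion=[[[0,0,1],[0,0,0]],[[0,0,1],[0,0,0]],[[0,0,1],[0,0,0]],[[0,0,1],[0,0,0]],[[0,0,1],[0,0,0]],[[0,0,1],[0,0,0]],[[0,0,1],[0,0,0]],[[0,0,0],[0,0,0]]])

```text
clock: 6.95
position: [0.4504, 0.2372, 0.0355]
tcp_rot: [-3.142, -0.0, -3.14]
force: [0.4, 0.0, 0.0]
finger_gap: 0.0
grasp_force: 0.0
```

```bash
python3 - <<'E'
from h import *
A=cv2.imread("pics/scene0.png");d0=np.load("pics/scene0.npy");B,d,X=state()
for v in range(248,258): print(v,A[v,374],B[v,374],A[v,379],B[v,379],X[v,379].round(3))
E
```

```text
248 [ 43 103  43] [35 74 39] [ 50 129  38] [44 47 49] [0.461 0.244 0.082]
249 [ 44 100  50] [39 96 44] [ 52 131  40] [50 51 53] [0.46  0.244 0.077]
250 [36 79 62] [35 82 62] [ 49 129  37] [40 49 47] [0.46  0.245 0.072]
251 [34 60 66] [35 60 67] [ 54 132  42] [38 58 40] [0.462 0.248 0.075]
252 [42 55 84] [45 59 87] [ 48 129  40] [36 78 34] [0.459 0.245 0.058]
253 [49 59 73] [52 60 75] [ 46 117  47] [34 77 42] [0.461 0.248 0.06 ]
254 [61 67 69] [63 67 70] [33 77 75] [28 61 70] [0.461 0.25  0.057]
255 [70 76 80] [75 81 87] [39 59 95] [32 50 84] [0.46  0.249 0.048]
256 [105 118 126] [111 125 132] [63 65 72] [52 58 64] [0.462 0.252 0.05 ]
257 [144 162 172] [154 173 184] [64 68 71] [66 70 70] [0.462 0.253 0.046]
```

>>> arm_command(motion=[[[0,0,1],[0,0,0]],[[0,0,1],[0,0,0]],[[0,0,1],[0,0,0]],[[0,0,1],[0,0,0]],[[0,0,1],[0,0,0]],[[0,0,1],[0,0,0]],[[0,0,0],[0,0,0]],[[0,0,0],[0,0,0]]])

```text
clock: 8.0
position: [0.4505, 0.2372, 0.0296]
tcp_rot: [-3.142, -0.0, -3.14]
force: [-0.3, 0.0, -0.3]
finger_gap: -0.0001
grasp_force: 0.0
```

```bash
python3 - <<'E'
from h import *
A=cv2.imread("pics/scene0.png");B,d,X=state()
for v in range(248,258): print(v,A[v,374],B[v,374],A[v,379],B[v,379],X[v,379].round(3))
cv2.imwrite("pics/p3.png",cv2.resize(B[215:275,350:430],(800,600),interpolation=cv2.INTER_LANCZOS4))
E
```

```text
248 [ 43 103  43] [41 67 40] [ 50 129  38] [38 42 45] [0.465 0.248 0.097]
249 [ 44 100  50] [33 74 33] [ 52 131  40] [44 48 50] [0.46  0.244 0.076]
250 [36 79 62] [ 46 105  40] [ 49 129  37] [44 46 48] [0.46  0.244 0.071]
251 [34 60 66] [ 45 101  41] [ 54 132  42] [41 47 46] [0.459 0.244 0.063]
252 [42 55 84] [52 90 51] [ 48 129  40] [36 56 37] [0.46  0.247 0.064]
253 [49 59 73] [51 67 55] [ 46 117  47] [36 75 34] [0.459 0.246 0.053]
254 [61 67 69] [67 69 70] [33 77 75] [33 74 32] [0.459 0.248 0.051]
255 [70 76 80] [76 82 85] [39 59 95] [38 68 39] [0.462 0.251 0.053]
256 [105 118 126] [106 121 129] [63 65 72] [45 51 50] [0.459 0.249 0.041]
257 [144 162 172] [153 172 182] [64 68 71] [65 69 71] [0.463 0.253 0.047]
```

View pics/p3.png

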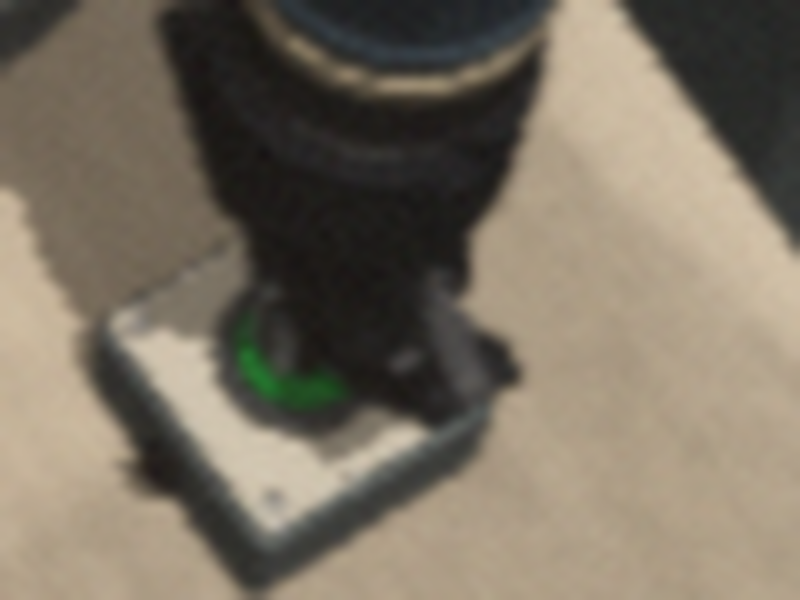

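The orange band is gone and the green arc is lower, at crop (300,390), so the left button has snapped down. A little more travel will find the hard stop and calibrate the height.

>>> arm_command(motion=[[[0,0,0.5],[0,0,0]],[[0,0,0.5],[0,0,0]],[[0,0,0.5],[0,0,0]],[[0,0,0.5],[0,0,0]],[[0,0,0.5],[0,0,0]],[[0,0,0],[0,0,0]],[[0,0,0],[0,0,0]],[[0,0,0],[0,0,0]]])

```text
clock: 9.05
position: [0.4505, 0.2372, 0.0271]
tcp_rot: [3.142, 0.0, -3.14]
force: [0.3, 0.7, -0.3]
finger_gap: -0.0001
grasp_force: 0.0
```

>>> arm_command(motion=[[[0,0,0.6],[0,0,0]],[[0,0,0.6],[0,0,0]],[[0,0,0.6],[0,0,0]],[[0,0,0.6],[0,0,0]],[[0,0,0.6],[0,0,0]],[[0,0,0],[0,0,0]],[[0,0,0],[0,0,0]],[[0,0,0],[0,0,0]]])

```text
clock: 10.05
position: [0.4506, 0.2372, 0.0253]
tcp_rot: [3.142, 0.0, -3.14]
force: [-2.6, -1.4, 7.4]
finger_gap: 0.0
grasp_force: 3.1
```

Hard stop found (7 N at reported z 0.0253). Lift, move to the middle box and press to the same height.

>>> arm_command(motion=[[[0,0,-15],[0,0,0]],[[0,0,-15],[0,0,0]],[[-8,-53.2,0],[0,0,0]],[[-8,-53.2,0],[0,0,0]],[[-8,-53.2,0],[0,0,0]],[[0,0,15],[0,0,0]],[[0,0,8],[0,0,0]],[[0,0,4],[0,0,0]]])

```text
clock: 11.05
position: [0.4743, 0.0786, 0.0267]
tcp_rot: [3.141, -0.001, -3.139]
force: [0.3, 0.4, 0.8]
finger_gap: 0.0
grasp_force: 0.3
```

```bash
python3 - <<'E'
from h import *
A=cv2.imread("pics/scene0.png");B,d,X=state()
cv2.imwrite("pics/p4.png",cv2.resize(B[140:290,270:430],(640,600),interpolation=cv2.INTER_LANCZOS4))
for v in range(246,260): print(v,A[v,379],B[v,379])
E
```

```text
246 [ 50 130  41] [ 57 145  44]
247 [ 51 129  39] [ 60 148  48]
248 [ 50 129  38] [ 57 145  44]
249 [ 52 131  40] [ 55 143  42]
250 [ 49 129  37] [ 59 145  44]
251 [ 54 132  42] [ 60 147  47]
252 [ 48 129  40] [ 55 144  44]
253 [ 46 117  47] [ 57 146  44]
254 [33 77 75] [ 57 140  44]
255 [39 59 95] [ 57 113  53]
256 [63 65 72] [70 80 75]
257 [64 68 71] [75 80 83]
258 [ 95 108 116] [105 120 127]
259 [160 180 192] [177 198 210]
```

View pics/p4.png

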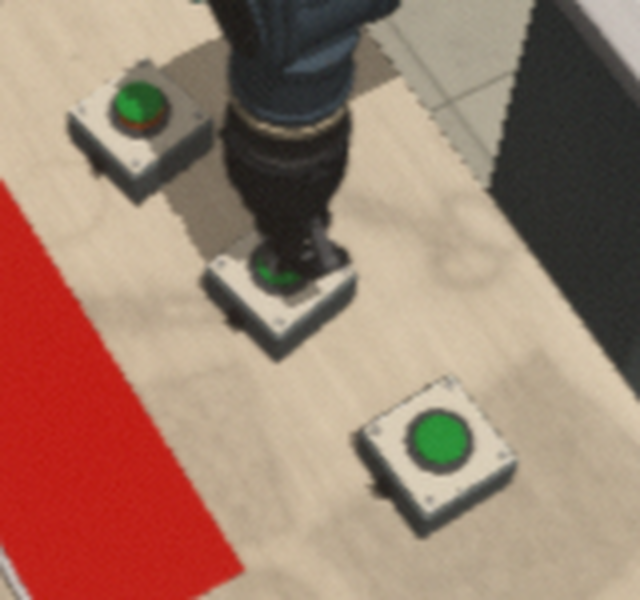

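The left box at crop (440,440) shows no orange, so it's latched and sound. The middle one, at (280,270), is under the finger and seems down. I'll press it to the stop.

>>> arm_command(motion=[[[0,0,1],[0,0,0]],[[0,0,1],[0,0,0]],[[0,0,0.7],[0,0,0]],[[0,0,0],[0,0,0]],[[0,0,0],[0,0,0]],[[0,0,0],[0,0,0]],[[0,0,0],[0,0,0]],[[0,0,0],[0,0,0]]])

```text
clock: 12.1
position: [0.4746, 0.0785, 0.0253]
tcp_rot: [3.14, 0.0, -3.14]
force: [-2.3, 2.2, 4.7]
finger_gap: 0.0001
grasp_force: 2.7
```

>>> arm_command(motion=[[[0,0,-15],[0,0,0]],[[0,0,-15],[0,0,0]],[[-7.9,-51.8,0],[0,0,0]],[[-7.9,-51.8,0],[0,0,0]],[[-7.9,-51.8,0],[0,0,0]],[[0,0,15],[0,0,0]],[[0,0,8],[0,0,0]],[[0,0,4],[0,0,0]]])

```text
clock: 13.1
position: [0.4978, -0.0765, 0.0266]
tcp_rot: [3.141, -0.002, -3.139]
force: [-0.2, -0.5, -0.6]
finger_gap: -0.0
grasp_force: 0.0
```

>>> arm_command(motion=[[[0,0,1],[0,0,0]],[[0,0,1],[0,0,0]],[[0,0,1],[0,0,0]],[[0,0,0],[0,0,0]],[[0,0,0],[0,0,0]],[[0,0,0],[0,0,0]],[[0,0,0],[0,0,0]],[[0,0,0],[0,0,0]]])

```text
clock: 14.1
position: [0.4989, -0.0772, 0.0253]
tcp_rot: [3.14, 0.001, -3.14]
force: [-2.1, 2.5, 5.3]
finger_gap: -0.0001
grasp_force: 2.8
```

```bash
python3 - <<'E'
from h import *
B,d,X=state()
cv2.imwrite("pics/p5.png",cv2.resize(B[140:290,270:430],(640,600),interpolation=cv2.INTER_LANCZOS4))
E
```

```text
(no output)
```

View pics/p5.png

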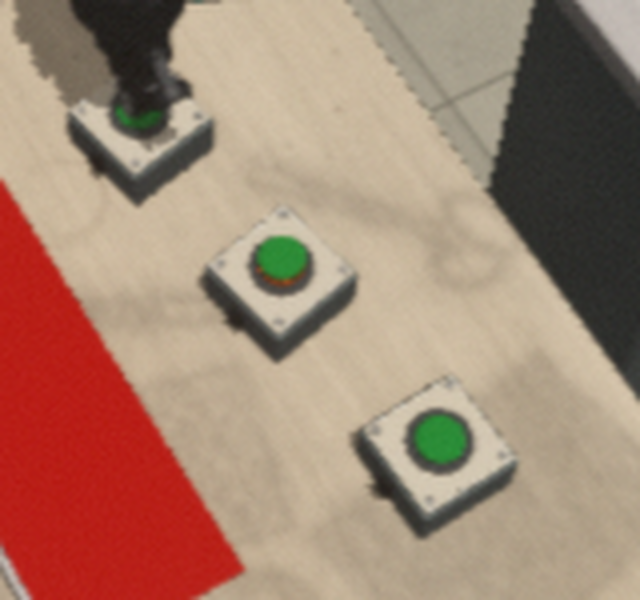

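The middle box shows the orange band again at crop (282,280), so it popped up and is faulty. Left is latched, and the right one is held down at the stop. I'll lift off and go behind the middle box.

>>> arm_command(motion=[[[0,0,-20],[0,0,0]],[[0,0,-20],[0,0,0]],[[21.9,35.2,0],[0,0,0]],[[21.9,35.2,0],[0,0,0]],[[21.9,35.2,0],[0,0,0]],[[21.9,35.2,0],[0,0,0]],[[0,0,0],[0,0,-0.1]],[[0,0,0],[0,0,-0.1]]], claw=40)

```text
clock: 15.15
position: [0.4107, 0.0632, 0.0642]
tcp_rot: [-3.141, 0.001, -2.936]
force: [0.1, -0.4, 0.7]
finger_gap: 0.0401
grasp_force: 0.0
```

```bash
python3 - <<'E'
from h import *
A=cv2.imread("pics/scene0.png");B,d,X=state();T,_=robot.grab_frame("top")
for n,b in(("L",(380,250)),("M",(340,206)),("R",(304,167))):
    cs,a,_=blob(green(B),b);h=cv2.cvtColor(B,cv2.COLOR_BGR2HSV);o=cv2.inRange(h,(0,100,60),(20,255,255))[int(cs[1]):int(cs[1])+12,int(cs[0])-9:int(cs[0])+9]
    print(n,cs.round(1),a,"orange",(o>0).sum(),plane("scene",cs,.061 if n=="M" else .052).round(4))
cv2.imwrite("pics/p6.png",np.hstack([cv2.resize(B[140:290,270:430],(427,400)),cv2.resize(T[190:270,280:350],(350,400))]))
E
```

```text
L [379.6 249.3] 116 orange 0 [0.4516 0.2378 0.052 ]
M [339.9 204.1] 96 orange 16 [0.4762 0.08   0.061 ]
R [304.5 166.7] 90 orange 0 [ 0.4997 -0.0748  0.052 ]
```

View pics/p6.png

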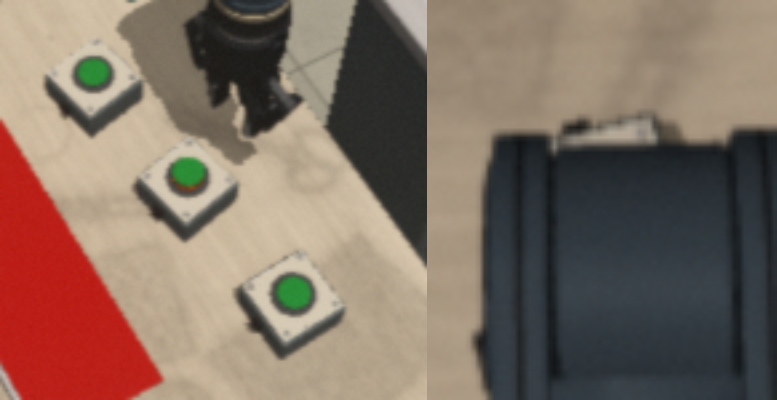

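Left and right have no orange, at (293,293) and (93,72); the middle has popped up at (187,178) and hasn't shifted, with the gripper behind it. Now descend.

>>> arm_command(motion=[[[0,0,15],[0,0,0]],[[0,0,15],[0,0,0]],[[0,0,15],[0,0,0]],[[0,0,8],[0,0,0]],[[0,0,4],[0,0,0]],[[0,0,4],[0,0,0]],[[0,0,2],[0,0,0]],[[0,0,2],[0,0,0]]])

```text
clock: 16.25
position: [0.4112, 0.0629, -0.0003]
tcp_rot: [-3.141, 0.001, -2.94]
force: [-0.7, 1.3, 0.6]
finger_gap: 0.0401
grasp_force: 0.0
```

```bash
python3 - <<'E'
from h import *
B,d,X=state()
cv2.imwrite("pics/p7.png",cv2.resize(B[150:250,300:420],(720,600),interpolation=cv2.INTER_LANCZOS4))
g=X[150:250,320:400];m=(B[150:250,320:400].max(-1)<80)&(g[...,2]>.005)&(g[...,2]<.14)&(g[...,0]<.435)
P=g[m];print(len(P))
for lo in np.arange(0,.14,.01):
    q=P[(P[:,2]>=lo)&(P[:,2]<lo+.01)]
    if len(q):print(round(lo,2),len(q),q.min(0).round(3),q.max(0).round(3))
E
```

```text
413
0.02 2 [0.42  0.042 0.026] [0.425 0.044 0.026]
0.03 16 [0.404 0.04  0.03 ] [0.429 0.095 0.04 ]
0.04 23 [0.411 0.033 0.04 ] [0.431 0.097 0.05 ]
0.05 18 [0.409 0.039 0.051] [0.431 0.097 0.06 ]
0.06 23 [0.414 0.038 0.06 ] [0.43  0.099 0.07 ]
0.07 45 [0.398 0.018 0.07 ] [0.435 0.114 0.08 ]
0.08 42 [0.397 0.016 0.08 ] [0.433 0.114 0.09 ]
0.09 40 [0.398 0.015 0.09 ] [0.435 0.121 0.099]
0.1 34 [0.414 0.014 0.1  ] [0.435 0.124 0.11 ]
0.11 36 [0.409 0.011 0.11 ] [0.435 0.128 0.12 ]
0.12 84 [ 0.39  -0.002  0.121] [0.434 0.13  0.13 ]
0.13 50 [0.396 0.003 0.13 ] [0.431 0.129 0.139]
```

View pics/p7.png

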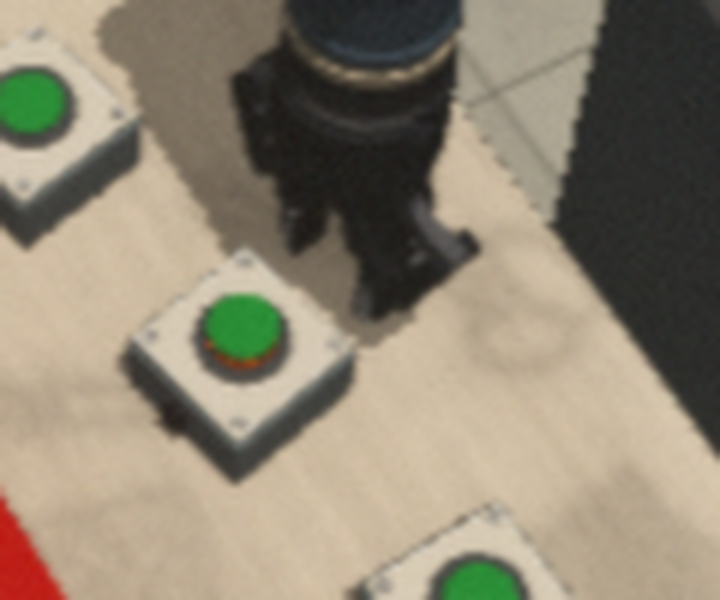

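Fingers open with tips at z≈0.027 behind the near side, at crop (300,240) and (370,310). The middle box is at (240,360). I'll go slightly lower and push.

>>> arm_command(motion=[[[0,0,8],[0,0,0]],[[-10,0,0],[0,0,0]],[[-8,0,0],[0,0,0]],[[-14,0,0],[0,0,0]],[[-14,0,0],[0,0,0]],[[-14,0,0],[0,0,0]],[[-14,0,0],[0,0,0]],[[-14,0,0],[0,0,0]]])

```text
clock: 17.3
position: [0.4952, 0.0803, -0.009]
tcp_rot: [3.142, -0.006, -2.94]
force: [-6.8, -1.8, 4.7]
finger_gap: 0.0397
grasp_force: 3.5
```

```bash
cat > chk.py <<'E'
from h import *
import sys
B,d,X=state();T,_=robot.grab_frame("top")
g=green(B);g[:150]=0;k,l,s,c=cv2.connectedComponentsWithStats(g)
for i in range(1,k):
    if s[i,4]>30: print(c[i].round(1),s[i,4],plane("scene",c[i],.061).round(4)-[.0018,.0025,0])
if len(sys.argv)>1: cv2.imwrite(sys.argv[1],np.hstack([cv2.resize(B[140:310,220:400],(424,400)),cv2.resize(T[110:250,240:370],(371,400))]))
E
python3 chk.py
```

```text
[304.5 166.7] 79 [ 0.5003 -0.0717  0.061 ]
[319.4 219.7] 104 [0.544  0.0912 0.061 ]
[379.5 249.4] 115 [0.4528 0.2382 0.061 ]
```

The box slides straight, now at x≈0.544, with 6.8 N of force. Push another 112 mm.

>>> arm_command(motion=[[[-14,0,0],[0,0,0]],[[-14,0,0],[0,0,0]],[[-15,0,0],[0,0,0]],[[-15,0,0],[0,0,0]],[[-15,0,0],[0,0,0]],[[-15,0,0],[0,0,0]],[[-14,0,0],[0,0,0]],[[-8,0,0],[0,0,0]]])

```text
clock: 18.4
position: [0.6035, 0.1023, -0.0091]
tcp_rot: [3.142, -0.004, -2.94]
force: [-6.2, -1.5, 3.0]
finger_gap: 0.0401
grasp_force: 3.0
```

>>> arm_command(motion=[[[10,0,0],[0,0,0]],[[25,0,0],[0,0,0]],[[25,0,0],[0,0,0]],[[30,0,-20],[0,0,0]],[[30,0,-30],[0,0,0]],[[30,0,-40],[0,0,0]],[[40,0,-40],[0,0,0]],[[40,0,0],[0,0,0]]])

```text
clock: 19.4
position: [0.3814, 0.0563, 0.1255]
tcp_rot: [-3.139, 0.01, -2.94]
force: [0.0, 0.1, -0.5]
finger_gap: 0.0401
grasp_force: 0.0
```

```bash
python3 chk.py pics/p8.png; python3 -c "
from h import *
T,_=robot.grab_frame('top');g=green(T);g[250:]=0;k,l,s,c=cv2.connectedComponentsWithStats(g)
for i in range(1,k):
    if s[i,4]>30: print('top',plane('top',c[i],.061).round(4))"
```

```text
[304.4 166.6] 89 [ 0.5004 -0.0722  0.061 ]
[285.8 245.6] 114 [0.6533 0.1134 0.061 ]
[379.5 249.4] 115 [0.4528 0.2382 0.061 ]
top [0.653  0.1132 0.061 ]
top [ 0.4967 -0.0754  0.061 ]
top [0.4497 0.2346 0.061 ]
```

View pics/p8.png

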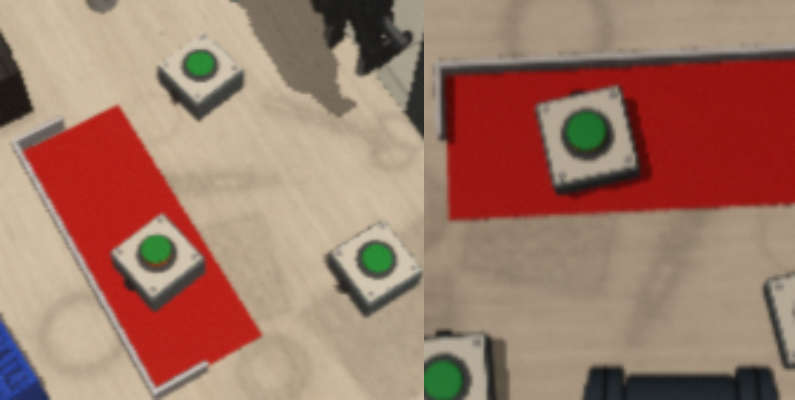

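The faulty box is wholly on the red, centred at (0.653, 0.113), button up with orange showing at (157,262). Left and right stand latched where they were, and the arm is clear.

```bash
python3 -c "
from cell import robot
print(robot.job_done())"
```

```text
the job is handed in; nothing more can be done
None
```

I pressed the three switches in order; the middle one would not latch, so I slid it wholly into the reject bay, left the left and right boxes latched where they stood, and handed the job in at about 20 s (no verdict was returned).

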